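# Open the ball hitch on the bench rig and hold the tongue up

### The job

The ball of the bench hitch rig has to be inspected. Slide the copper bobbin up off its post, where it keeps the latch from moving, and stand it flat on the round dark mat; then take the red knob and pull the latch out sideways as far as it goes against its spring while the tongue is still down, and lift the blue tongue off the ball; finish while holding it steady with the coupler raised about 6 cm, without letting go. Leave the V-block, loupe, turned sample and star knob where they are.

Things in the scene. Friction and masses are not known exactly. Their poses are not given: they have to be found in the camera images.
- rig: Fixed bench hitch rig: grey base plate 250 x 90 x 12 mm with a side tab, origin on the table under the plate (plate spans x -120..+130 mm), z up. Its own x axis runs along the tongue from the coupler (-x end, towards the robot) to the pivot bracket (+x end); the latch and the bobbin post are on its -y side (the robot's right). The rig's yaw varies.
- ball (a point): Centre of the steel hitch ball, 30 mm diameter, on the rig at (-70, 0, 70) mm; does not move. With the tongue down it is hidden inside the coupler cup.
- post_top (a point): Top of the upright steel bobbin post, 12 mm diameter, at (-70, -102, 88) mm in the rig's frame. The post rises from a shoulder of 32 mm diameter whose top is 30 mm above the table; the bobbin stands on the shoulder, and the post stands 12 mm out of its top.
- bobbin: Loose wound bobbin, 50 mm outer diameter over its black flanges, 46 mm tall, copper winding 47 mm diameter, through hole 16 mm, about 0.12 kg; origin at the centre of its underside, own z axis along the hole. To clear the post it must rise at least 60 mm. It has free room for fingers on its two sides along the rig's x axis; the latch is close on its +y side.
- mat: Round dark rubber mat, 120 mm diameter, 3 mm thick, fixed on the table; origin at the centre of its underside. A fixed cabinet 0.4 m tall stands behind it: its front is near x = 0.58 m and it reaches from the left to about y = -0.07 m, so pass in front of it (x about 0.4 m) between the rig and the mat.
- knob (a point): Middle of the upright red latch knob, a cylinder of 20 mm diameter and 40 mm tall with a slightly wider (24 mm) cap; this point is 21 mm above its underside and 19 mm under its top, at (-70, -47, 122) mm in the rig's frame when the latch is home and the tongue down. The knob sits on the latch, and the latch rides on the tongue, so lifting the knob lifts the tongue. Nothing else stands higher than 97 mm on the rig (knob underside 101 mm).
- latch (a joint): Latch slide in m: 0 home (fork under the ball), grows as the knob is pulled to the rig's -y, away from the coupler towards the post; stop at 0.022. The fork frees the ball from about 0.018. The spring pulls it home with 4 N at 0 and 8.4 N at 0.022. While the bobbin is on the post it stops at about 0.006.
- tongue (a joint): Tongue hinge in rad: 0 down on the ball, grows as the coupler end goes up, stop at 0.7; it swings freely about a pin along the rig's y axis at (110, -, 80) mm in the rig's frame and falls back when let go. Coupler to pin is 180 mm, so a coupler rise of 60 mm is about 0.33 rad; the knob moves on the same arc. Lifting takes about 3 to 4 N.
- coupler (a point): Centre of the coupler cup (48 mm outside diameter) on the free end of the blue tongue; coincides with the ball centre when the tongue is down.
- v_block: Bystander: steel V-block, 35 x 40 x 30 mm, loose; origin at the centre of its underside.
- loupe: Bystander: black loupe, 38 mm diameter, 30 mm tall, loose; origin at the centre of its underside.
- sample: Bystander: brass-coloured turned sample, 30 mm diameter, 22 mm tall, loose; origin at the centre of its underside.
- star_knob: Bystander: black star knob, 36 x 40 x 19 mm, loose; origin at the centre of its underside.

How it is judged:
By the outcome, as a careful person would: the job done as asked, in the order asked, and still so for the second after the job is handed in, while the arm keeps its last pose, push and grip.
It also fails if it takes over 64 s, if anything falls off the work surface, if the arm or the gripper's body presses on something with over 40 N, if the wrist force passes 120 N, or if a joint passes its speed limit or range.

### The arm

A 6-joint arm with a two-finger parallel gripper is mounted at the origin on a cart in front of the work surface, level with it; the furniture and walls round the work are solid. World frame = base frame: x ahead of the robot, y to its left, z up, the work surface at z = 0. Lengths are in mm, angles in degrees, forces in N, time in s.
With the tool pointing down it reaches from about 300 to 775 mm from the base axis. Payload 14.6 kg.
Tool frame: the origin (TCP) lies at the very end of the fingers, on their centre line; the grasp point (between the pads) lies 19 mm behind it (r.pinch_z is the distance from the TCP to the grasp point, in mm); z points along the fingers, y is the direction in which the jaws open and shut (so a half turn about z gives the same grasp; the last joint's range is limited). The gripper opens to 85 mm and grips with 20 to 120 N. Pads are 22 mm wide; open, the fingers measure 114 mm over their backs; the gripper's body (76 mm by 85 mm) begins 54 mm behind the grasp point. The pads swing forward as they close: fully open they stand 13 mm farther back than shut.
Start: joints at [73.476, 17.183, 87.147, -0, 75.671, -3.816], TCP at [120.99, 536.517, 231.281] pointing down, gripper open.
Joint ranges: [-173.82, 173.82], [-45.26, 126.66], [13.44, 144.39], [-59.66, 239.66], [0, 175.72], [-146.38, 146.38]. Speed limits (degrees/s): [127.2, 127.2, 147.25, 180, 180, 180].

### API

Orientations are given as a 3x3 rotation matrix whose columns are the frame's x, y, z axes.
In Python, from cell import r gives the robot as it stands.
- The arm moves only by the tool play_rows, never from a script. Its argument "deltas" is a list of rows, each an object with "translation": the shift along the tool's x, y, z in m, a list of three; "dr": the turn, a rotation vector about the tool's x, y, z in degrees, a list of three; "jaw": the opening, from -1 (shut) to 1 (fully open), so that 0 is half open. A call has 1 to 20 rows; each row is the pose to reach, as a shift and turn from the pose commanded when the call began, along the tool's axes at that moment; what a row does not reach only later rows make up. A row lasts 1/10 s, in which the tool goes at most 50 mm and 8.59 degrees, less where a joint would pass 70% of its speed; a pose out of reach is approached as far as the arm can. A call with a gripper value outside its range is refused whole. The fingers move at their own pace and stop on an object; the grip force is fixed at half the most. Time passes only in rows, so rows that repeat a pose let the fingers close. It gives the time, the measured TCP pose, the force and the opening at its end, in the units of the state.
- r.state(): the state, without advancing time (a new reading comes with each control period).
- r.capture(name): name is "side" or "top" or "wrist"; returns (picture, depth): 420x560x3 uint8, red, green, blue; 420x560 float32, mm along the optical axis (not along the pixel's ray), 0 where there is no reading.
- r.get_calibration(name): a dict with "vertical_fov" (degrees; the focal length in pixels is half the picture's height over the tangent of half this angle, whatever the lens; pixels are square), "cx", "cy" (the principal point, pixels), "world_to_cam" (4x4, takes a point from world to camera coordinates). Camera axes: x right, y up, looking along -z (the intrinsics and any distortion apply to the point x, -y, -z); pixel columns grow to the right and rows downward; lengths in mm; the calibration is good to about 2 mm. A picture is of the moment at which its call begins: read the wrist's pose just before it. get_calibration takes no time and is no camera call; for the wrist camera it gives the pose at the moment of the call.
- r.sign_off(): hands the job in, once; it reports no verdict.
Trained networks look in the newest picture that a camera, given by its name, has taken for a name from the list of things; names that differ only in an ending like _2 or _b are one class to them, and where a whole thing is asked for, a point or a joint stands for the part that bears it (a point fixed in the world has none). Each returns a list of dicts, best first, with "confidence" (0 to 1); they miss things now and then, are a little off and sometimes report something else, mostly with a low value. They report only what shows in the picture. A call takes as long as a camera call.
- r.boxes_of(thing, camera): "extent" ([centre column, centre row, width, height] as shares, 0 to 1, of the picture: columns of its width, rows of its height, round what is visible of it).
- r.silhouettes(thing, camera): "pixels" (420x560 bool, what is visible of it) and "extent" ([centre column, centre row, width, height] as shares, 0 to 1, of the picture: columns of its width, rows of its height, round what is visible of it).
The state is a dict: "t": time; "joints": joint angles; "qvel": joint speeds; "effort": joint torques, N m; "ee_pos": TCP position; "eef_rot": TCP orientation; "contact_force": force on the tool from outside, world axes, zero at the start; "torque": the same for the moment, N m; "finger_gap": finger opening in mm.
Only numpy, scipy, OpenCV 4.12 (cv2) and the standard library are available. Lean on these libraries where they do the work, as an engineer would, in place of code of your own. Each camera call takes 0.05 s, during which the arm holds its last target. There are 200 camera calls.

## Working session

There is one attempt and no reset: what is moved stays moved. The work goes in short steps, Python scripts to look and compute and a tool call to move; the robot and the scene stay as the last step left them, time stands still between calls to the robot, and variables do not carry over. Pictures are saved under pics/ and viewed, about 8 in all and at most 12, crops included, and the job is handed in when it is done.

Besides the shell and the picture viewer there is one more tool, called after "Request:" as name(argument=value, ...), one argument or row to a line, values as JSON. play_rows: Moves the arm, as the interface text tells. Its arguments: {"type":"object","properties":{"deltas":{"type":"array","items":{"type":"object","properties":{"translation":{"type":"array","items":{"type":"number"}},"dr":{"type":"array","items":{"type":"number"}},"jaw":{"type":"number"}}}}},"required":["deltas"]}

```bash
mkdir -p pics; cat > h.py <<'E'
import numpy as np, cv2
from cell import r
def K(c):
    k=r.get_calibration(c); f=210/np.tan(np.radians(k["vertical_fov"]/2)); return f,k["cx"],k["cy"],np.array(k["world_to_cam"])
def cloud(c,d):
    f,cx,cy,T=K(c); v,u=np.mgrid[:420,:560]
    P=np.stack([(u-cx)/f*d,-(v-cy)/f*d,-d,np.ones_like(d)],-1)
    W=P@np.linalg.inv(T).T; W=W[...,:3]; W[d<=0]=np.nan; return W
def proj(c,p):
    f,cx,cy,T=K(c); q=T@np.append(p,1); return cx+f*q[0]/-q[2], cy+f*q[1]/q[2]
E
python3 - <<'E'
from h import *
s=r.state(); print({k:np.round(v,2).tolist() for k,v in s.items()})
ims=[]
for c in("side","top"):
    im,d=r.capture(c); W=cloud(c,d); np.save(c+".npy",W); ims.append(im)
    k=r.get_calibration(c); print(c,{a:b for a,b in k.items() if a!="world_to_cam"}, np.round(np.linalg.inv(k["world_to_cam"])[:3,3]))
    for t in("rig","bobbin","mat","knob","coupler","v_block","loupe","sample","star_knob"):
        for o in r.silhouettes(t,c)[:2]:
            p=W[o["pixels"]]; p=p[~np.isnan(p[:,0])]
            if len(p): print(t,round(o["confidence"],2),"med",np.median(p,0).round(),"lo",np.percentile(p,3,0).round(),"hi",np.percentile(p,97,0).round(),np.round(np.array(o["extent"])*[560,420,560,420]))
cv2.imwrite("pics/a.png",cv2.resize(np.vstack(ims)[...,::-1],(400*560//420*1,800)) if 0 else ims[0][...,::-1]); cv2.imwrite("pics/b.png",ims[1][...,::-1])
E
```

```text
{'t': 0.0, 'joints': [73.47, 17.22, 87.18, -0.0, 75.67, -3.81], 'qvel': [0.05, 0.11, -0.04, -0.01, 0.12, 0.09], 'effort': [0.0, -54.35, -36.18, -0.0, 0.0, 0.0], 'ee_pos': [120.94, 536.3, 230.72], 'eef_rot': [[-0.98, 0.22, -0.0], [0.22, 0.98, -0.0], [0.0, -0.0, -1.0]], 'contact_force': [-0.66, 0.48, 0.52], 'torque': [0.03, 0.01, 0.02], 'finger_gap': 85.43}
side {'vertical_fov': 50.80641477807821, 'cx': 276.92136262966505, 'cy': 205.695661142033} [ 290. -862.  819.]
rig 0.84 med [ 627. -266.   14.] lo [ 534. -391.    7.] hi [ 761. -217.  110.] [328. 300. 105. 114.]
bobbin 0.85 med [ 587. -374.   73.] lo [ 571. -386.   32.] hi [ 612. -345.   77.] [329. 326.  19.  31.]
bobbin 0.44 med [487. -67.  21.] lo [467. -83.   2.] hi [508. -40.  31.] [237. 256.  16.  18.]
mat 0.89 med [487. 162.   3.] lo [435. 112.  -1.] hi [540. 215.   6.] [216. 213.  43.  25.]
knob 0.55 med [ 581. -313.   79.] lo [ 569. -335.   12.] hi [ 616. -275.  141.] [312. 298.  29.  40.]
knob 0.36 med [ 616. -262.   89.] lo [ 558. -332.   54.] hi [ 746. -224.  138.] [330. 281.  75.  71.]
coupler 0.9 med [ 619. -261.   89.]
[... 578 characters left out ...]
 {'vertical_fov': 42.532687546936934, 'cx': 282.83425313650855, 'cy': 212.00966640244562} [ 103.   28. 1808.]
rig 0.78 med [ 618. -242.   20.] lo [ 533. -359.    2.] hi [ 756. -192.  101.] [358. 204.  72.  77.]
bobbin 0.71 med [ 588. -356.   75.] lo [ 570. -379.    8.] hi [ 618. -336.   84.] [383. 213.  15.  17.]
mat 0.64 med [487. 171.   4.] lo [436. 121.  -4.] hi [540. 222.  12.] [229. 263.  38.  37.]
coupler 0.91 med [ 629. -247.   89.] lo [ 558. -320.   13.] hi [ 753. -213.  137.] [354. 200.  44.  65.]
loupe 0.53 med [507. 353.  19.] lo [490. 336.   2.] hi [522. 368.  36.] [174. 265.   9.  10.]
sample 0.51 med [454. 338.  21.] lo [441. 325.  -2.] hi [467. 354.  31.] [179. 277.   8.  10.]
```

View pics/a.png

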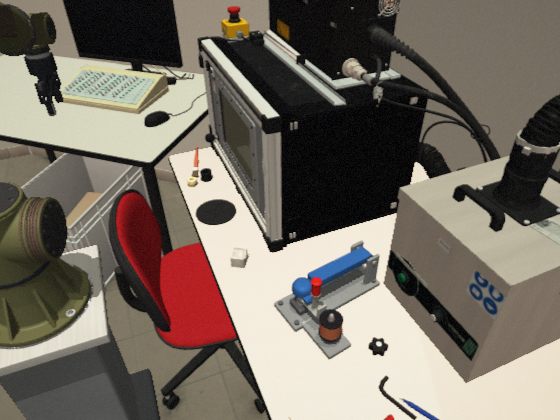

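View pics/b.png

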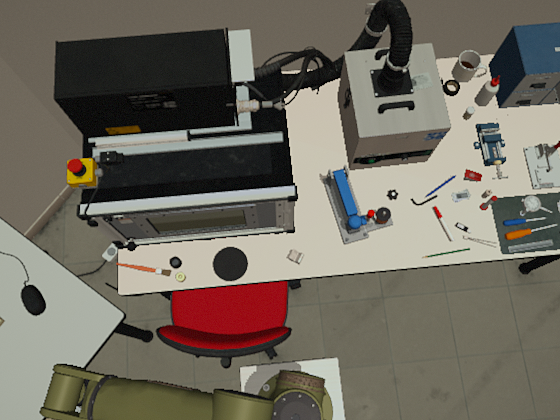

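Side view: bobbin at (330,326), red knob at (316,287), mat at (216,212), star knob at (378,346). The top view agrees, with a rig yaw of about 16°. Next I'll get the yaw and the wrist-camera mounting, then plan the approach.

```bash
python3 - <<'E'
from h import *
s=r.state(); R=s["eef_rot"]; p=s["ee_pos"]
T=np.linalg.inv(r.get_calibration("wrist")["world_to_cam"]); print("cam in tool",np.round(np.array(R).T@(T[:3,3]-p)),"\n",np.round(np.array(R).T@T[:3,:3],2), r.get_calibration("wrist")["vertical_fov"])
for c,f in(("side","a"),("top","b")):
    im=cv2.imread(f"pics/{f}.png"); W=np.load(c+".npy"); h=cv2.cvtColor(im,cv2.COLOR_BGR2HSV)
    m=(h[...,0]>98)&(h[...,0]<122)&(h[...,1]>130)&(W[...,0]>530)&(W[...,0]<780)&(W[...,1]<-180)&(W[...,1]>-320)&(W[...,2]>60)
    q=W[m]; vx,vy,x,y=cv2.fitLine(q[:,:2].astype(np.float32),cv2.DIST_HUBER,0,.01,.01).ravel(); print(c,m.sum(),np.degrees(np.arctan2(vy,vx)),x,y,q.min(0),q.max(0))
    m=((h[...,0]<6)|(h[...,0]>174))&(h[...,1]>150)&(W[...,0]>530)&(W[...,0]<640)&(W[...,1]<-240)&(W[...,1]>-360)&(W[...,2]>90)
    print("knob",m.sum(),np.nanmedian(W[m],0))
yaw=np.radians(16); 
for sg in(1,-1):
    y=sg*np.array([np.cos(yaw),np.sin(yaw),0]); z=np.array([0,0,-1.]); x=np.cross(y,z); Rt=np.stack([x,y,z],1)
    print(sg,"x",x.round(2),"rot deg", np.degrees(cv2.Rodrigues(np.array(R).T@Rt)[0].ravel()).round(1))
print("shift to (570,-330,330)",(np.array(R).T@(np.array([570,-330,330])-p)).round())
E
```

```text
cam in tool [  74.    1. -141.] 
 [[-0.    0.96  0.29]
 [ 1.    0.   -0.  ]
 [-0.    0.29 -0.96]] 70.45785410466894
side 1271 11.884038 649.21423 -257.42148 [ 551.57015053 -307.15058984   63.62415996] [ 761.03712435 -210.38600284   94.42429065]
knob 149 [ 581.58716901 -315.56046878  131.33684018]
top 682 11.251678 650.6847 -244.69023 [ 549.47432515 -299.52246096   62.58549972] [ 779.59928842 -207.34575005  114.67162405]
knob 43 [ 580.7352028  -303.6715226   139.25919644]
1 x [-0.28  0.96  0.  ] rot deg [ 0.   0.  61.3]
-1 x [ 0.28 -0.96  0.  ] rot deg [  -0.     0.  -118.7]
shift to (570,-330,330) [-629. -747.  -99.]
```

Request:
play_rows(
  deltas=[
    {"translation":[-0.013,-0.015,-0.002],"dr":[0,0,2],"jaw":1},
    {"translation":[-0.032,-0.037,-0.005],"dr":[0,0,5],"jaw":1},
    {"translation":[-0.057,-0.067,-0.009],"dr":[0,0,8],"jaw":1},
    {"translation":[-0.086,-0.101,-0.014],"dr":[0,0,12],"jaw":1},
    {"translation":[-0.115,-0.136,-0.018],"dr":[0,0,16],"jaw":1},
    {"translation":[-0.144,-0.171,-0.023],"dr":[0,0,20],"jaw":1},
    {"translation":[-0.173,-0.205,-0.027],"dr":[0,0,24],"jaw":1},
    {"translation":[-0.202,-0.24,-0.032],"dr":[0,0,28],"jaw":1},
    {"translation":[-0.231,-0.274,-0.036],"dr":[0,0,32],"jaw":1},
    {"translation":[-0.26,-0.309,-0.041],"dr":[0,0,36],"jaw":1},
    {"translation":[-0.289,-0.343,-0.046],"dr":[0,0,40],"jaw":1},
    {"translation":[-0.318,-0.378,-0.05],"dr":[0,0,44],"jaw":1},
    {"translation":[-0.347,-0.412,-0.055],"dr":[0,0,48],"jaw":1},
    {"translation":[-0.376,-0.447,-0.059],"dr":[0,0,52],"jaw":1},
    {"translation":[-0.405,-0.481,-0.064],"dr":[0,0,56],"jaw":1},
    {"translation":[-0.434,-0.515,-0.068],"dr":[0,0,60],"jaw":1},
    {"translation":[-0.463,-0.55,-0.073],"dr":[0,0,63],"jaw":1},
    {"translation":[-0.49,-0.582,-0.077],"dr":[0,0,65],"jaw":1},
    {"translation":[-0.51,-0.606,-0.08],"dr":[0,0,65],"jaw":1},
    {"translation":[-0.52,-0.618,-0.082],"dr":[0,0,65],"jaw":1},
  ],
)

```text
t: 3.0
ee_pos: [492.9, -183.0, 312.9]
eef_rot: [[-0.211, 0.977, -0.001], [0.977, 0.211, 0.0], [0.0, -0.001, -1.0]]
contact_force: [0.5, 0.6, -0.1]
finger_gap: 85.5
```

Request:
play_rows(
  deltas=[
    {"translation":[-0.025,0.006,0],"dr":[0,0,0],"jaw":1},
    {"translation":[-0.06,0.015,0],"dr":[0,0,0],"jaw":1},
    {"translation":[-0.1,0.025,0],"dr":[0,0,0],"jaw":1},
    {"translation":[-0.14,0.035,0],"dr":[0,0,0],"jaw":1},
    {"translation":[-0.165,0.041,0],"dr":[0,0,0],"jaw":1},
    {"translation":[-0.17,0.042,0],"dr":[0,0,0],"jaw":1},
    {"translation":[-0.17,0.042,0],"dr":[0,0,0],"jaw":1},
  ],
)

```text
t: 3.7
ee_pos: [569.5, -338.2, 312.5]
eef_rot: [[-0.212, 0.977, -0.001], [0.977, 0.212, 0.001], [0.001, -0.001, -1.0]]
contact_force: [0.3, -0.0, -0.2]
finger_gap: 85.4
```

```bash
cat >> h.py <<'E'
def look(name):
    s=r.state(); im,d=r.capture("wrist"); W=cloud("wrist",d); np.save("w.npy",W); cv2.imwrite(f"pics/{name}.png",im[...,::-1]); return s,im,W
E
python3 - <<'E'
from h import *
s,im,W=look("c"); print(s["ee_pos"],s["eef_rot"])
for t in("bobbin","knob","coupler"):
    for o in r.silhouettes(t,"wrist")[:1]:
        p=W[o["pixels"]]; p=p[~np.isnan(p[:,0])]
        hi=p[p[:,2]>np.percentile(p[:,2],95)-6]; print(t,round(o["confidence"],2),"med",np.median(p,0).round(),"top",(hi.min(0).round(),hi.max(0).round()),cv2.minEnclosingCircle(hi[:,:2].astype(np.float32)))
h=cv2.cvtColor(im,cv2.COLOR_RGB2HSV)
m=(h[...,0]>98)&(h[...,0]<122)&(h[...,1]>130)&(W[...,2]>60)&(W[...,2]<125)
q=W[m]; print(len(q)); vx,vy,x,y=cv2.fitLine(q[:,:2].astype(np.float32),cv2.DIST_HUBER,0,.01,.01).ravel(); print("yaw",np.degrees(np.arctan2(vy,vx)),x,y,cv2.minAreaRect(q[:,:2].astype(np.float32)))
m=((h[...,0]<6)|(h[...,0]>174))&(h[...,1]>150)&(W[...,2]>132); print("knobtop",m.sum(),np.median(W[m],0),cv2.minEnclosingCircle(W[m][:,:2].astype(np.float32)))
E
```

```text
[ 569.47769046 -338.18845949  312.52130947] [[-2.12267286e-01  9.77211256e-01 -8.72272342e-04]
 [ 9.77211299e-01  2.12267878e-01  6.52206901e-04]
 [ 8.22499324e-04 -7.13952200e-04 -9.99999407e-01]]
bobbin 0.57 med [ 596. -357.   75.] top (array([ 572., -385.,   70.]), array([ 621., -336.,   77.])) ((596.6875, -360.0505676269531), 24.70069122314453)
knob 0.85 med [ 584. -308.  137.] top (array([ 575., -318.,  135.]), array([ 598., -295.,  142.])) ((586.258056640625, -306.29449462890625), 11.865861892700195)
coupler 0.63 med [ 640. -248.   90.] top (array([ 575., -318.,  135.]), array([ 597., -295.,  142.])) ((586.055908203125, -306.44873046875), 11.721510887145996)
5200
yaw 11.454064 658.4995 -245.38983 ((658.866943359375, -249.947021484375), (207.35072326660156, 57.93617248535156), 12.900202751159668)
knobtop 369 [ 585.56463799 -306.35769812  139.20709218] ((572.3040771484375, -332.2513122558594), 65.24396514892578)
```

View pics/c.png

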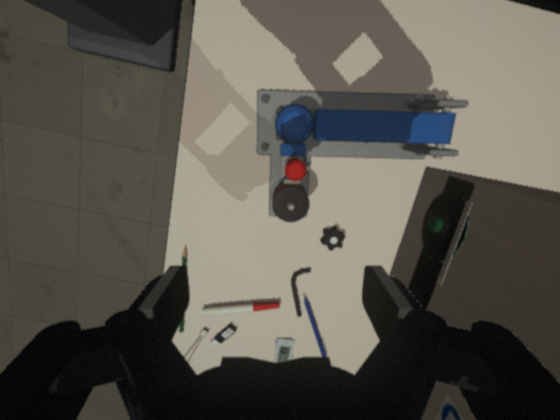

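Wrist view: bobbin at (291,202), red knob at (296,170), tongue along (295,122)–(455,128). That gives the bobbin at (597,-360), the knob at (586,-306) and a yaw of about 11.5°. I'll go in offset 5 mm away from the knob.

Request:
play_rows(
  deltas=[
    {"translation":[-0.01,0.008,0.01],"dr":[0,0,0],"jaw":1},
    {"translation":[-0.025,0.018,0.04],"dr":[0,0,0],"jaw":1},
    {"translation":[-0.032,0.022,0.08],"dr":[0,0,0],"jaw":1},
    {"translation":[-0.032,0.022,0.12],"dr":[0,0,0],"jaw":1},
    {"translation":[-0.032,0.022,0.15],"dr":[0,0,0],"jaw":1},
    {"translation":[-0.032,0.022,0.17],"dr":[0,0,0],"jaw":1},
    {"translation":[-0.032,0.022,0.19],"dr":[0,0,0],"jaw":1},
    {"translation":[-0.032,0.022,0.21],"dr":[0,0,0],"jaw":1},
    {"translation":[-0.032,0.022,0.23],"dr":[0,0,0],"jaw":1},
    {"translation":[-0.032,0.022,0.25],"dr":[0,0,0],"jaw":1},
    {"translation":[-0.032,0.022,0.265],"dr":[0,0,0],"jaw":1},
    {"translation":[-0.032,0.022,0.276],"dr":[0,0,0],"jaw":1},
    {"translation":[-0.032,0.022,0.28],"dr":[0,0,0],"jaw":1},
    {"translation":[-0.032,0.022,0.28],"dr":[0,0,0],"jaw":1},
  ],
)

```text
t: 5.3
ee_pos: [597.9, -364.4, 33.3]
eef_rot: [[-0.213, 0.977, -0.0], [0.977, 0.213, 0.0], [0.0, -0.0, -1.0]]
contact_force: [-0.1, 0.3, 0.6]
finger_gap: 85.2
```

Request:
play_rows(
  deltas=[
    {"translation":[0,0,0],"dr":[0,0,0],"jaw":0.3},
    {"translation":[0,0,0],"dr":[0,0,0],"jaw":0.2},
    {"translation":[0,0,0],"dr":[0,0,0],"jaw":0.1},
    {"translation":[0,0,0],"dr":[0,0,0],"jaw":0.0},
    {"translation":[0,0,0],"dr":[0,0,0],"jaw":-0.5},
    {"translation":[0,0,0],"dr":[0,0,0],"jaw":-1},
    {"translation":[0,0,0],"dr":[0,0,0],"jaw":-1},
    {"translation":[0,0,0],"dr":[0,0,0],"jaw":-1},
  ],
)

```text
t: 6.1
ee_pos: [597.7, -364.9, 34.3]
eef_rot: [[-0.213, 0.977, 0.0], [0.977, 0.213, -0.001], [-0.001, -0.0, -1.0]]
contact_force: [-4.9, 0.2, 6.1]
finger_gap: 47.2
```

Request:
play_rows(
  deltas=[
    {"translation":[0,0,-0.004],"dr":[0,0,0],"jaw":-1},
    {"translation":[0,0,-0.012],"dr":[0,0,0],"jaw":-1},
    {"translation":[0,0,-0.022],"dr":[0,0,0],"jaw":-1},
    {"translation":[0,0,-0.035],"dr":[0,0,0],"jaw":-1},
    {"translation":[0,0,-0.05],"dr":[0,0,0],"jaw":-1},
    {"translation":[0,0,-0.065],"dr":[0,0,0],"jaw":-1},
    {"translation":[0,0,-0.08],"dr":[0,0,0],"jaw":-1},
    {"translation":[0,0,-0.1],"dr":[0,0,0],"jaw":-1},
    {"translation":[0,0,-0.12],"dr":[0,0,0],"jaw":-1},
    {"translation":[0,0,-0.14],"dr":[0,0,0],"jaw":-1},
    {"translation":[0,0,-0.15],"dr":[0,0,0],"jaw":-1},
    {"translation":[0,0,-0.15],"dr":[0,0,0],"jaw":-1},
  ],
)

```text
t: 7.3
ee_pos: [598.3, -364.7, 185.3]
eef_rot: [[-0.213, 0.977, 0.002], [0.977, 0.213, -0.002], [-0.002, 0.002, -1.0]]
contact_force: [0.1, -0.1, -0.4]
finger_gap: 46.9
```

```bash
python3 - <<'E'
from h import *
s=r.state(); R=np.array(s["eef_rot"]); p=np.array(s["ee_pos"]); print(p,s["finger_gap"],s["contact_force"].__repr__())
for q in([430,-120,190],[430,40,190],[487,165,190]): print(q,(R.T@(np.array(q)-p)).round())
look("d")
E
```

```text
[ 598.2528369  -364.7275528   185.27994722] 46.8702887572707 array([ 0.12822445, -0.078621  , -0.36107681])
[430, -120, 190] [ 275. -112.   -6.]
[430, 40, 190] [431. -78.  -6.]
[487, 165, 190] [541.   4.  -6.]
```

View pics/d.png

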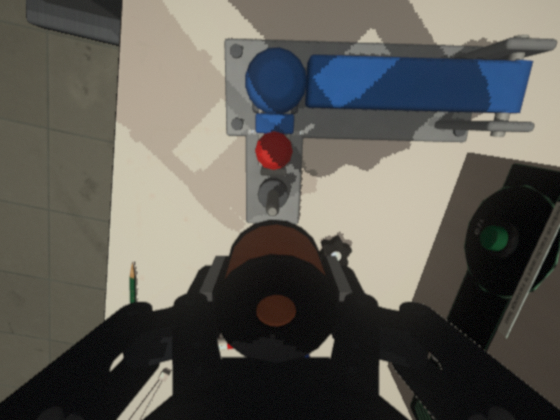

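The bobbin is held at (277,290) and the bare post shows at (272,190). I'll carry it in front of the cabinet to the mat.

Request:
play_rows(
  deltas=[
    {"translation":[0.014,-0.006,0],"dr":[0,0,0],"jaw":-1},
    {"translation":[0.04,-0.016,0],"dr":[0,0,0],"jaw":-1},
    {"translation":[0.075,-0.031,0],"dr":[0,0,0],"jaw":-1},
    {"translation":[0.112,-0.046,0],"dr":[0,0,0],"jaw":-1},
    {"translation":[0.15,-0.061,0],"dr":[0,0,0],"jaw":-1},
    {"translation":[0.187,-0.076,0],"dr":[0,0,0],"jaw":-1},
    {"translation":[0.224,-0.091,0],"dr":[0,0,0],"jaw":-1},
    {"translation":[0.26,-0.104,0],"dr":[0,0,0],"jaw":-1},
    {"translation":[0.297,-0.106,0],"dr":[0,0,0],"jaw":-1},
    {"translation":[0.335,-0.1,0],"dr":[0,0,0],"jaw":-1},
    {"translation":[0.373,-0.09,0],"dr":[0,0,0],"jaw":-1},
    {"translation":[0.41,-0.08,0],"dr":[0,0,0],"jaw":-1},
    {"translation":[0.443,-0.065,0],"dr":[0,0,0],"jaw":-1},
    {"translation":[0.473,-0.046,0],"dr":[0,0,0],"jaw":-1},
    {"translation":[0.5,-0.026,0],"dr":[0,0,0],"jaw":-1},
    {"translation":[0.52,-0.01,0],"dr":[0,0,0],"jaw":-1},
    {"translation":[0.532,0,0],"dr":[0,0,0],"jaw":-1},
    {"translation":[0.537,0.004,0],"dr":[0,0,0],"jaw":-1},
    {"translation":[0.537,0.004,0],"dr":[0,0,0],"jaw":-1},
  ],
)

```text
t: 9.25
ee_pos: [487.3, 160.9, 182.7]
eef_rot: [[-0.213, 0.977, -0.001], [0.977, 0.213, -0.0], [-0.0, -0.001, -1.0]]
contact_force: [-0.1, -0.4, -1.3]
finger_gap: 47.2
```

```bash
python3 - <<'E'
from h import *
s,im,W=look("e"); print(s["ee_pos"],s["eef_rot"],s["finger_gap"],s["joints"])
for o in r.silhouettes("mat","wrist")[:1]:
    p=W[o["pixels"]]; p=p[~np.isnan(p[:,0])]; p=p[abs(p[:,2])<12]; print(o["confidence"],len(p),p.min(0),p.max(0),np.median(p,0),cv2.minEnclosingCircle(p[:,:2].astype(np.float32)))
for o in r.silhouettes("bobbin","wrist")[:1]:
    p=W[o["pixels"]]; p=p[~np.isnan(p[:,0])]; print(o["confidence"],np.percentile(p,[2,50,98],axis=0))
E
```

```text
[487.25189449 160.92432985 182.70444517] [[-2.13216205e-01  9.77004474e-01 -1.05288859e-03]
 [ 9.77005031e-01  2.13215924e-01 -3.73589000e-04]
 [-1.40505511e-04 -1.10833268e-03 -9.99999376e-01]] 47.18284224583603 [ 1.41895153e+01  1.52017378e+01  9.64395230e+01 -6.41375060e-03
  6.84224719e+01  1.88098467e+00]
0.84 8098 [430.1747263  115.18207258  -3.00135213] [551.11618181 226.21660666   3.89097591] [487.84618084 174.62564381   1.35134175] ((490.4554748535156, 167.3659210205078), 60.66191864013672)
0.67 [[465.28721423 143.573584   180.37744069]
 [486.29180019 171.36306471 222.6089146 ]
 [509.05726238 187.56166597 224.10057135]]
```

View pics/e.png

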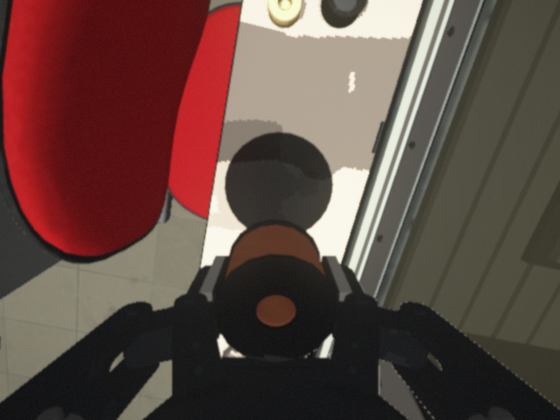

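Mat at (278,185), centre (490,167), below the held bobbin. Lowering.

Request:
play_rows(
  deltas=[
    {"translation":[0,0,0.01],"dr":[0,0,0],"jaw":-1},
    {"translation":[0,0,0.035],"dr":[0,0,0],"jaw":-1},
    {"translation":[0,0,0.065],"dr":[0,0,0],"jaw":-1},
    {"translation":[0,0,0.095],"dr":[0,0,0],"jaw":-1},
    {"translation":[0,0,0.12],"dr":[0,0,0],"jaw":-1},
    {"translation":[0,0,0.14],"dr":[0,0,0],"jaw":-1},
    {"translation":[0,0,0.155],"dr":[0,0,0],"jaw":-1},
    {"translation":[0,0,0.163],"dr":[0,0,0],"jaw":-1},
    {"translation":[0,0,0.167],"dr":[0,0,0],"jaw":-1},
    {"translation":[0,0,0.17],"dr":[0,0,0],"jaw":-1},
    {"translation":[0,0,0.17],"dr":[0,0,0],"jaw":-1},
  ],
)

```text
t: 10.5
ee_pos: [487.5, 161.0, 13.5]
eef_rot: [[-0.213, 0.977, 0.0], [0.977, 0.213, 0.0], [0.0, 0.0, -1.0]]
contact_force: [1.3, 0.5, -2.2]
finger_gap: 46.9
```

Request:
play_rows(
  deltas=[
    {"translation":[0,0,0.002],"dr":[0,0,0],"jaw":-1},
    {"translation":[0,0,0.003],"dr":[0,0,0],"jaw":-1},
    {"translation":[0,0,0.003],"dr":[0,0,0],"jaw":-1},
  ],
)

```text
t: 10.8
ee_pos: [487.5, 161.1, 10.4]
eef_rot: [[-0.213, 0.977, 0.0], [0.977, 0.213, 0.0], [-0.0, 0.0, -1.0]]
contact_force: [0.7, 0.7, -0.6]
finger_gap: 46.8
```

Request:
play_rows(
  deltas=[
    {"translation":[0,0,0.001],"dr":[0,0,0],"jaw":-1},
    {"translation":[0,0,0.002],"dr":[0,0,0],"jaw":-1},
    {"translation":[0,0,0.002],"dr":[0,0,0],"jaw":-1},
  ],
)

```text
t: 11.1
ee_pos: [487.4, 161.0, 8.2]
eef_rot: [[-0.213, 0.977, -0.0], [0.977, 0.213, -0.0], [-0.0, -0.0, -1.0]]
contact_force: [0.1, -0.3, -1.1]
finger_gap: 47.0
```

Request:
play_rows(
  deltas=[
    {"translation":[0,0,0.001],"dr":[0,0,0],"jaw":-1},
    {"translation":[0,0,0.001],"dr":[0,0,0],"jaw":-1},
  ],
)

```text
t: 11.3
ee_pos: [487.5, 161.1, 7.5]
eef_rot: [[-0.213, 0.977, 0.0], [0.977, 0.213, 0.0], [0.0, 0.0, -1.0]]
contact_force: [-1.4, -0.4, 2.8]
finger_gap: 47.1
```

Request:
play_rows(
  deltas=[
    {"translation":[0,0,0.001],"dr":[0,0,0],"jaw":-1},
    {"translation":[0,0,0.001],"dr":[0,0,0],"jaw":0.2},
    {"translation":[0,0,0.001],"dr":[0,0,0],"jaw":0.5},
    {"translation":[0,0,0.001],"dr":[0,0,0],"jaw":1},
    {"translation":[0,0,0.001],"dr":[0,0,0],"jaw":1},
    {"translation":[0,0,0.001],"dr":[0,0,0],"jaw":1},
  ],
)

```text
t: 11.9
ee_pos: [487.5, 161.1, 6.2]
eef_rot: [[-0.213, 0.977, 0.0], [0.977, 0.213, 0.0], [-0.0, 0.0, -1.0]]
contact_force: [0.0, -0.4, -0.0]
finger_gap: 85.2
```

Request:
play_rows(
  deltas=[
    {"translation":[0,0,-0.005],"dr":[0,0,0],"jaw":1},
    {"translation":[0,0,-0.02],"dr":[0,0,0],"jaw":1},
    {"translation":[0,0,-0.045],"dr":[0,0,0],"jaw":1},
    {"translation":[0,0,-0.08],"dr":[0,0,0],"jaw":1},
    {"translation":[0,0,-0.12],"dr":[0,0,0],"jaw":1},
    {"translation":[0,0,-0.16],"dr":[0,0,0],"jaw":1},
    {"translation":[0,0,-0.2],"dr":[0,0,0],"jaw":1},
    {"translation":[0,0,-0.23],"dr":[0,0,0],"jaw":1},
    {"translation":[0,0,-0.24],"dr":[0,0,0],"jaw":1},
    {"translation":[0,0,-0.24],"dr":[0,0,0],"jaw":1},
  ],
)

```text
t: 12.9
ee_pos: [487.7, 161.1, 247.3]
eef_rot: [[-0.213, 0.977, 0.002], [0.977, 0.213, 0.001], [0.0, 0.002, -1.0]]
contact_force: [0.1, 0.1, 0.9]
finger_gap: 85.6
```

```bash
python3 - <<'E'
from h import *
s,im,W=look("f"); R=np.array(s["eef_rot"]); p=np.array(s["ee_pos"]); print(p,s["joints"])
for o in r.silhouettes("bobbin","wrist")[:1]:
    q=W[o["pixels"]]; q=q[~np.isnan(q[:,0])]; print(o["confidence"],np.percentile(q,[2,50,98],axis=0).round())
    t=q[q[:,2]>44]; print(len(t),cv2.minEnclosingCircle(t[:,:2].astype(np.float32)),"plane",np.linalg.lstsq(np.c_[t[:,:2],np.ones(len(t))],t[:,2],rcond=None)[0])
for q in([430,40,250],[430,-120,250],[585,-300,250]): print(q,(R.T@(np.array(q)-p)).round())
E
```

```text
[487.65731026 161.11943702 247.31448426] [ 1.41973673e+01  1.17273666e+01  9.17988279e+01 -1.42403668e-03
  7.63481627e+01  1.90513150e+00]
0.86 [[465. 144.   3.]
 [486. 167.  45.]
 [508. 188.  47.]]
1156 ((486.66461181640625, 165.1787109375), 24.619890213012695) plane [-9.71128110e-04 -1.97946386e-04  4.60722461e+01]
[430, 40, 250] [-106.  -82.   -3.]
[430, -120, 250] [-262. -116.   -3.]
[585, -300, 250] [-471.   -3.   -3.]
```

View pics/f.png

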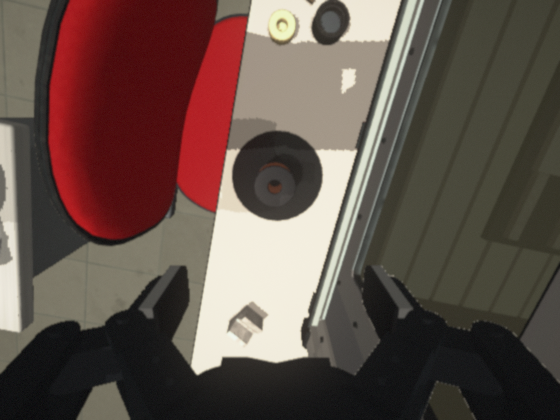

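The bobbin stands flat on the mat at (275,185): top at z 46–47, slope under 0.1°. Back in front of the cabinet to the knob now, turning the jaws onto the rig's y axis.

Request:
play_rows(
  deltas=[
    {"translation":[-0.012,-0.008,0],"dr":[0,0,2],"jaw":1},
    {"translation":[-0.035,-0.026,0],"dr":[0,0,6],"jaw":1},
    {"translation":[-0.065,-0.05,0],"dr":[0,0,12],"jaw":1},
    {"translation":[-0.1,-0.075,0],"dr":[0,0,18],"jaw":1},
    {"translation":[-0.14,-0.09,0],"dr":[0,0,24],"jaw":1},
    {"translation":[-0.18,-0.1,0],"dr":[0,0,31],"jaw":1},
    {"translation":[-0.22,-0.108,0],"dr":[0,0,38],"jaw":1},
    {"translation":[-0.26,-0.112,0],"dr":[0,0,45],"jaw":1},
    {"translation":[-0.3,-0.1,0],"dr":[0,0,52],"jaw":1},
    {"translation":[-0.335,-0.082,0],"dr":[0,0,59],"jaw":1},
    {"translation":[-0.37,-0.063,0],"dr":[0,0,66],"jaw":1},
    {"translation":[-0.405,-0.044,0],"dr":[0,0,73],"jaw":1},
    {"translation":[-0.437,-0.026,0],"dr":[0,0,80],"jaw":1},
    {"translation":[-0.46,-0.013,0],"dr":[0,0,86],"jaw":1},
    {"translation":[-0.472,-0.006,0],"dr":[0,0,90],"jaw":1},
    {"translation":[-0.477,-0.004,0],"dr":[0,0,91],"jaw":1},
    {"translation":[-0.477,-0.004,0],"dr":[0,0,91],"jaw":1},
    {"translation":[-0.477,-0.004,0],"dr":[0,0,91],"jaw":1},
  ],
)

```text
t: 14.8
ee_pos: [584.5, -305.5, 246.0]
eef_rot: [[0.98, 0.197, -0.001], [0.197, -0.98, 0.0], [-0.001, -0.001, -1.0]]
contact_force: [-0.9, -0.1, -0.4]
finger_gap: 85.3
```

```bash
python3 - <<'E'
from h import *
s,im,W=look("g"); R=np.array(s["eef_rot"]); p=np.array(s["ee_pos"]); print(p,R.round(3),s["joints"])
h=cv2.cvtColor(im,cv2.COLOR_RGB2HSV)
m=((h[...,0]<6)|(h[...,0]>174))&(h[...,1]>150)&(W[...,2]>132)&(np.hypot(W[...,0]-586,W[...,1]+306)<25)
c,rad=cv2.minEnclosingCircle(W[m][:,:2].astype(np.float32)); print("knobtop",m.sum(),np.median(W[m],0),c,rad)
m=(h[...,0]>98)&(h[...,0]<122)&(h[...,1]>130)&(W[...,2]>60)&(W[...,2]<125)&(W[...,0]>610)
q=W[m]; vx,vy,x,y=cv2.fitLine(q[:,:2].astype(np.float32),cv2.DIST_HUBER,0,.01,.01).ravel(); print("yaw",np.degrees(np.arctan2(vy,vx)),cv2.minAreaRect(q[:,:2].astype(np.float32)))
print("shift",R.T@(np.array([*c,104])-p))
E
```

```text
[ 584.45662795 -305.53516217  246.00188218] [[ 0.98   0.197 -0.001]
 [ 0.197 -0.98   0.   ]
 [-0.001 -0.001 -1.   ]] [-3.07805537e+01  3.11071289e+01  6.56930475e+01  2.13559518e-04
  8.32427299e+01  4.78522120e+01]
knobtop 502 [ 587.82168879 -307.00649337  138.83167189] (592.2041015625, -307.0382995605469) 16.795198440551758
yaw 12.609712 ((687.008056640625, -285.40533447265625), (147.13021850585938, 487.83026123046875), 9.59040355682373)
shift [  7.3777246    3.0723968  141.99629174]
```

View pics/g.png

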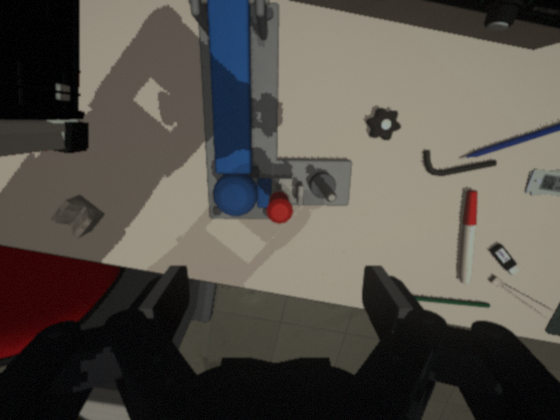

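The knob is at (280,207) in the picture, under the open jaws. Descending and gripping.

Request:
play_rows(
  deltas=[
    {"translation":[0.002,0.001,0.012],"dr":[0,0,0],"jaw":1},
    {"translation":[0.002,0.001,0.04],"dr":[0,0,0],"jaw":1},
    {"translation":[0.002,0.001,0.07],"dr":[0,0,0],"jaw":1},
    {"translation":[0.002,0.001,0.095],"dr":[0,0,0],"jaw":1},
    {"translation":[0.002,0.001,0.115],"dr":[0,0,0],"jaw":1},
    {"translation":[0.002,0.001,0.13],"dr":[0,0,0],"jaw":1},
    {"translation":[0.002,0.001,0.138],"dr":[0,0,0],"jaw":1},
    {"translation":[0.002,0.001,0.141],"dr":[0,0,0],"jaw":1},
    {"translation":[0.002,0.001,0.141],"dr":[0,0,0],"jaw":1},
  ],
)

```text
t: 15.75
ee_pos: [587.4, -306.5, 105.6]
eef_rot: [[0.981, 0.196, 0.0], [0.196, -0.981, -0.0], [0.0, 0.0, -1.0]]
contact_force: [0.4, -1.3, 0.2]
finger_gap: 85.2
```

Request:
play_rows(
  deltas=[
    {"translation":[0,0,0],"dr":[0,0,0],"jaw":0.5},
    {"translation":[0,0,0],"dr":[0,0,0],"jaw":0},
    {"translation":[0,0,0],"dr":[0,0,0],"jaw":-0.3},
    {"translation":[0,0,0],"dr":[0,0,0],"jaw":-0.5},
    {"translation":[0,0,0],"dr":[0,0,0],"jaw":-0.7},
    {"translation":[0,0,0],"dr":[0,0,0],"jaw":-1},
    {"translation":[0,0,0],"dr":[0,0,0],"jaw":-1},
    {"translation":[0,0,0],"dr":[0,0,0],"jaw":-1},
    {"translation":[0,0,0],"dr":[0,0,0],"jaw":-1},
  ],
)

```text
t: 16.65
ee_pos: [587.6, -308.1, 106.0]
eef_rot: [[0.981, 0.195, 0.002], [0.195, -0.981, -0.003], [0.002, 0.003, -1.0]]
contact_force: [2.8, -9.9, 0.0]
finger_gap: 20.5
```

Request:
play_rows(
  deltas=[
    {"translation":[0,0.002,0],"dr":[0,0,0],"jaw":-1},
    {"translation":[0,0.005,0],"dr":[0,0,0],"jaw":-1},
    {"translation":[0,0.008,0],"dr":[0,0,0],"jaw":-1},
    {"translation":[0,0.011,0],"dr":[0,0,0],"jaw":-1},
    {"translation":[0,0.014,0],"dr":[0,0,0],"jaw":-1},
    {"translation":[0,0.017,0],"dr":[0,0,0],"jaw":-1},
    {"translation":[0,0.02,0],"dr":[0,0,0],"jaw":-1},
    {"translation":[0,0.022,0],"dr":[0,0,0],"jaw":-1},
    {"translation":[0,0.0235,0],"dr":[0,0,0],"jaw":-1},
    {"translation":[0,0.025,0],"dr":[0,0,0],"jaw":-1},
    {"translation":[0,0.025,0],"dr":[0,0,0],"jaw":-1},
    {"translation":[0,0.025,0],"dr":[0,0,0],"jaw":-1},
  ],
)

```text
t: 17.85
ee_pos: [592.0, -330.3, 105.5]
eef_rot: [[0.981, 0.196, -0.001], [0.196, -0.981, 0.001], [-0.001, -0.001, -1.0]]
contact_force: [-5.2, 7.8, 7.3]
finger_gap: 20.4
```

Request:
play_rows(
  deltas=[
    {"translation":[0,0.001,0],"dr":[0,0,0],"jaw":-1},
    {"translation":[0,0.002,0],"dr":[0,0,0],"jaw":-1},
    {"translation":[0,0.002,0],"dr":[0,0,0],"jaw":-1},
    {"translation":[0,0.002,0],"dr":[0,0,0],"jaw":-1},
  ],
)

```text
t: 18.25
ee_pos: [592.2, -330.8, 105.3]
eef_rot: [[0.98, 0.197, -0.003], [0.197, -0.98, 0.004], [-0.002, -0.004, -1.0]]
contact_force: [-8.8, 17.7, 9.5]
finger_gap: 20.4
```

Latch at its stop: a further 2 mm commanded moved it only 0.5 mm and the force doubled. Lifting along the hinge arc.

Request:
play_rows(
  deltas=[
    {"translation":[0.0007,0,-0.0047],"dr":[0,-1.5,0],"jaw":-1},
    {"translation":[0.0016,0,-0.0094],"dr":[0,-3,0],"jaw":-1},
    {"translation":[0.0026,0,-0.014],"dr":[0,-4.5,0],"jaw":-1},
    {"translation":[0.0036,0,-0.0187],"dr":[0,-6,0],"jaw":-1},
    {"translation":[0.0036,0,-0.0187],"dr":[0,-6,0],"jaw":-1},
  ],
)

```text
t: 18.75
ee_pos: [595.4, -330.0, 123.1]
eef_rot: [[0.974, 0.197, -0.108], [0.196, -0.98, -0.016], [-0.109, -0.005, -0.994]]
contact_force: [-12.7, 16.4, 1.2]
finger_gap: 19.8
```

Request:
play_rows(
  deltas=[
    {"translation":[0.0007,0,-0.0047],"dr":[0,-1.5,0],"jaw":-1},
    {"translation":[0.0016,0,-0.0094],"dr":[0,-3,0],"jaw":-1},
    {"translation":[0.0026,0,-0.014],"dr":[0,-4.5,0],"jaw":-1},
    {"translation":[0.0036,0,-0.0187],"dr":[0,-6,0],"jaw":-1},
    {"translation":[0.0049,0,-0.0233],"dr":[0,-7.5,0],"jaw":-1},
    {"translation":[0.0062,0,-0.0278],"dr":[0,-9,0],"jaw":-1},
    {"translation":[0.0077,0,-0.0323],"dr":[0,-10.5,0],"jaw":-1},
    {"translation":[0.0092,0,-0.0369],"dr":[0,-12,0],"jaw":-1},
    {"translation":[0.0109,0,-0.0413],"dr":[0,-13.5,0],"jaw":-1},
    {"translation":[0.0109,0,-0.0413],"dr":[0,-13.5,0],"jaw":-1},
    {"translation":[0.0109,0,-0.0413],"dr":[0,-13.5,0],"jaw":-1},
    {"translation":[0.0109,0,-0.0413],"dr":[0,-13.5,0],"jaw":-1},
  ],
)

```text
t: 19.95
ee_pos: [610.4, -327.2, 163.1]
eef_rot: [[0.923, 0.196, -0.331], [0.187, -0.98, -0.062], [-0.337, -0.005, -0.942]]
contact_force: [-9.3, 16.1, 1.5]
finger_gap: 20.3
```

```bash
python3 - <<'E'
from h import *
im,d=r.capture("side"); W=cloud("side",d); h=cv2.cvtColor(im,cv2.COLOR_RGB2HSV)
cv2.imwrite("pics/i.png",cv2.resize(im[170:380,180:460,::-1],None,fx=2.8,fy=2.8))
m=(h[...,0]>98)&(h[...,0]<122)&(h[...,1]>130)&(W[...,0]>530)&(W[...,0]<770)&(W[...,1]<-180)&(W[...,1]>-320)&(W[...,2]>50)
q=W[m]; print(len(q))
xr=(q[:,0]-650)*.98+(q[:,1]+250)*.197
for a in range(-120,120,20):
    k=(xr>a)&(xr<a+20)
    if k.sum()>5: print(a,k.sum(),np.percentile(q[k,2],[5,50,95]).round())
s=r.state(); print(s["ee_pos"],s["contact_force"],s["finger_gap"],np.round(s["qvel"],1))
E
```

```text
602
-100 123 [134. 142. 151.]
-80 219 [129. 146. 153.]
-60 112 [125. 138. 162.]
-40 92 [126. 138. 142.]
-20 22 [129. 132. 135.]
20 7 [116. 119. 122.]
60 9 [100. 103. 106.]
80 9 [93. 96. 99.]
[ 610.44157907 -327.16790996  163.1579115 ] [-9.35884071 15.8010756   1.31914187] 20.2953167450275 [-0.  -0.   0.1  0.  -0.   0. ]
```

View pics/i.png

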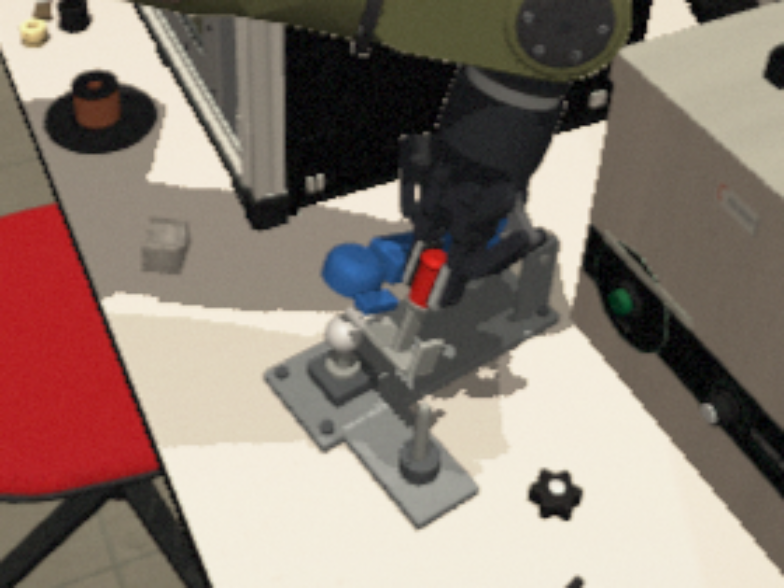

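The coupler is up, the ball is bare at (342,335) in the crop, and the knob is held. The bobbin is upright on the mat and the arm is still, so I'm handing in.

```bash
python3 -c "
from cell import r
s=r.state(); print(s['t'],s['ee_pos'],s['finger_gap']); print(r.sign_off())"
```

```text
20.0 [ 610.44157907 -327.16790996  163.1579115 ] 20.2953167450275
the job is handed in; nothing more can be done
None
```

The job is done and handed in at 20.0 s. The arm is holding the red knob with the tongue up and the ball uncovered.

- **Bobbin:** It came off the post and stands upright on the mat, within about 5 mm of the mat's centre. The wrist camera measured its top at about 46–47 mm, with a slope under 0.1°.
- **Latch:** I pulled it about 22 mm to its stop with the tongue still down. Commanding 2 mm more moved it only 0.5 mm, and the force roughly doubled to about 20 N.
- **Tongue:** I lifted it along its hinge arc. The tool tilt is about 19.7° and the fingertips rose 58 mm, which puts the coupler about 60 mm up. The last side picture shows the bare ball and the knob in the jaws. At hand-in the arm was still, with a 20.3 mm grip.
- **Other parts:** The V-block and star knob looked untouched in that picture. The loupe and sample showed only at its edge, and I did not measure any of the four again.

The side and top cameras disagreed by about 10 mm on positions across the table, so I used wrist-camera measurements for both grasps and the placing. Late in the lift the sideways force stayed at about 18 N, because the arm keeps pulling the latch against its stop.

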